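# Load a drying chamber through its slot

## Robot

A 7-joint arm with a two-finger parallel gripper is mounted at the origin on the work surface. World frame = base frame: x ahead of the robot, y to its left, z up, the work surface at z = 0. Lengths are in m, angles in rad, forces in N, time in s.
With the tool pointing down it reaches from about 0.425 to 0.825 m from the base axis. Payload 3.6 kg.
Tool frame: the origin (TCP) lies where the fingers leave the gripper's body, on its centre line; the fingertips stand 73 mm ahead of it and the grasp point (between the pads) lies 54 mm ahead of it; x points along the fingers, y is the direction in which the jaws open and shut, and the axes are right-handed (so a half turn about x gives the same grasp; the last joint's range is limited). The gripper opens to 85 mm and grips with 20 to 120 N. Pads are 22 mm wide; open, the fingers measure 114 mm over their backs; the gripper's body (76 mm by 85 mm) begins 54 mm behind the grasp point. The pads swing forward as they close: fully open they stand 13 mm farther back than shut.
Start: joints at [1.194, 0.615, -0.013, 1.423, 0.008, 1.103, -0.04], TCP at [0.223, -0.611, 0.304] pointing down, gripper open.
Joint ranges: [-3.12, 3.12], [-0.3, 2.06], [-1.34, 1.32], [0.26, 2.42], [-1.36, 4.5], [0.01, 1.98], [-2.84, 2.84]. Speed limits (rad/s): [2.79, 2.79, 3.14, 3.14, 3.14, 3.14, 3.14].

## Interface

Orientations are given as a unit quaternion [x, y, z, w].
In Python, from station import arm, snapshot, camera_info, ticket gives the robot as it stands. Calls block until the motion is done:
- arm.movep(position, orientation): joint-space move of the TCP to a pose.
- arm.line_to(position, velocity=0.15, ori=None): straight line of the TCP; ori=None keeps the orientation; velocity is the mean speed in m/s.
- arm.move_j(angles): joint-space move.
- arm.move_gripper(opening, effort=None): opening from 0.0 (shut) to 1.0 (fully open); effort is the grip in N (None keeps the last); returns when the fingers have stopped.
- arm.pause(seconds).
- arm.ik(position, orientation): joint angles nearest the present ones, or None.
- snapshot(name): name is "side" or "top"; returns the picture (384x512x3 uint8, blue, green, red); there is no depth.
- camera_info(name): a dict with "fx", "fy", "cx", "cy" (pixels), "R" (3x3) and "t" (3): a world point X has camera coordinates R X + t. Camera axes: x right, y down, z forward; pixel columns grow to the right and rows downward; lengths in m; the calibration is good to about 2 mm. A picture is of the moment at which its call begins. camera_info takes no time and is no camera call.
A pose or a line that the arm cannot do raises arm.MotionError and nothing moves.
- ticket.finish_job(): hands the job in, once; it reports no verdict.
Readings, each from a call of its own:
- arm.read_time(): time.
- arm.read_joint_positions(): joint angles.
- arm.read_dq(): joint speeds.
- arm.read_effort(): joint torques, N m.
- arm.read_tool_pos(): TCP position.
- arm.read_eef_rot(): TCP orientation.
- arm.read_ft_force(): force on the tool from outside, world axes, zero at the start.
- arm.read_wrist_torque(): the same for the moment, N m.
- arm.read_opening(): opening from 0.0 (shut) to 1.0 (fully open).
Only numpy, scipy, OpenCV 4.12 (cv2) and the standard library are available. Lean on these libraries where they do the work, as an engineer would, in place of code of your own. Each camera call takes 0.05 s, during which the arm holds its last target. There are 200 camera calls.

## Task

Lay all the stone cores on the bench in the transfer boat, slide the boat through the slot in the chamber's cover plate and tip the cores out inside, without the boat ever touching the plate; then draw it out and set it back level on its mat where it lay. Then fold the stiff flap down until it stands half open, about 45 degrees out from the cover plate. Last, turn the start key clockwise to its stop and let go so that it springs back, and leave the other things on the bench alone.

Things in the scene. Friction and masses are not known exactly. Their poses are not given: they have to be found in the camera images.
- chamber: Fixed drying chamber 200 long (its x), 180 wide (y), 171 high: white base (floor inside at height 45), clear sides and top, white back. Origin: centre of its underside. Its -x face, the aluminium cover plate with the slot, looks to the robot's right (world -y, turned up to 16 degrees towards +x); the way in is its +x. Inside: x -94 to 94, y -84 to 84.
- slot (a point): Centre of the slot, half way through the cover plate (plate 6 thick, chamber x -100 to -94). The slot is 58 wide (chamber y) and 44 high, centred at height 95. Axes as the chamber's.
- flap (a joint): Angle of the steel flap in rad: 0 hanging shut over the slot, 1.57 straight out from the plate, 3.14 straight up above the hinge. Starts up at 2.8 to 3.3. Stiff hinge (0.2 N m, about 3 N pushed square 70 from the hinge): stays where it is left. 0.785 is the half-open position wanted.
- flap_hinge (a point): Middle of the flap's hinge line, at chamber x -106, y 0, height 158; the line runs along the chamber's y. The flap is 95 long from this line, 100 wide, 5 thick. To fold it down, push the face that looks over the chamber's top, in an arc outwards and down.
- flap_edge (a point): Middle of the flap's free edge, 95 from the hinge line.
- boat: Loose steel transfer boat, 120 g. Origin: centre of its trough's underside; x to its nose, z up. Trough x -70 to 70, 38 wide, open above: floor 12 wide, 2 thick, wings rising at 8 degrees on both sides to 4 high, end plates 3 thick, 14 high. Holds up to 4 cores in a row, one every 33, axes along x; they tumble out sideways when it is rolled 35 to 45 degrees about its x. The stem: see boat_grip.
- boat_grip (a point): Where to hold the boat: in its upright black grip block, boat x -210, height 45; axes as the boat's. The block is 20 long (x), 26 wide (y), 62 high, its foot level with the trough's underside. A round stem (8 dia, axis at height 10) joins it to the trough.
- mat: Fixed black rubber mat, 310 (its x) x 80 x 4 thick, origin under its centre; the boat lies on it lengthwise, its nose to the mat's +x (about world +y).
- boat_place (a point): Point on the mat's top where the boat's origin belongs: mat x 75, y 0, height 4.
- core1: Loose stone core, a plain grey-brown eight-sided prism, 20 across flats x 28 long, lying on one of its sides, 22 g. Origin: its centre; x along its axis. Two to four of the cores are present; None at the start if absent. They tumble a little if knocked.
- core2: Loose stone core, a plain grey-brown eight-sided prism, 20 across flats x 28 long, lying on one of its sides, 22 g. Origin: its centre; x along its axis. Two to four of the cores are present; None at the start if absent. They tumble a little if knocked.
- core3: Loose stone core, a plain grey-brown eight-sided prism, 20 across flats x 28 long, lying on one of its sides, 22 g. Origin: its centre; x along its axis. Two to four of the cores are present; None at the start if absent. They tumble a little if knocked.
- core4: Loose stone core, a plain grey-brown eight-sided prism, 20 across flats x 28 long, lying on one of its sides, 22 g. Origin: its centre; x along its axis. Two to four of the cores are present; None at the start if absent. They tumble a little if knocked.
- start_key (a joint): Angle of the start key in rad: 0 at rest, growing as it turns clockwise seen from above, stop at 1.05. Spring-return, 0.04 N m at rest to 0.17 N m at the stop.
- key_grip (a point): Middle of the key's black bow, which stands upright on the switch box: 32 wide (this point's x), 9 thick (y), 32 high (from height 64 to 96 above the bench, the point at height 80). On the key's vertical axis; turns with the key.
- switch_box: Fixed grey box 70 x 70 x 50 high that carries the key; origin under its centre, below the key's axis. The key's bow lies along its x at rest.
- petri_dish: Bystander: glass dish 76 across, 14 high. Leave alone.
- brush: Bystander: brush 130 long lying on the bench. Leave alone.
- wash_bottle: Bystander: white bottle 60 across, 150 high. Leave alone.
- beaker: Bystander: glass beaker 56 across, 60 high. Leave alone.
- slide_box: Bystander: grey box 90 x 55 x 32. Leave alone.
- jar: Bystander: amber jar 54 across, 60 high. Leave alone.
- cover_plate: The aluminium cover plate itself, fixed on the chamber's front, 180 wide, from height 45 to 165, 6 thick; its origin is at bench height on the plate's mid-plane. The boat must not touch it.
There are look-alikes about, which are no part of the job. What is shaped like the switch_box but green or purple is not meant.

How it is judged:
On the way, in this order (a step that is already met when the one before it is completed fails the run):
1. the boat is wholly through the slot and tipped inside the chamber (x of boat in the frame of chamber above -0.03 m and z of boat in the frame of chamber above 0.045 m and angle between boat's own z axis and vertical above 0.5 rad), for 0.1 s.
2. all the cores lie in the chamber and the boat is back level on its mat (x of core1 in the frame of chamber between -0.094 and 0.094 m and y of core1 in the frame of chamber between -0.084 and 0.084 m and z of core1 in the frame of chamber between 0.04 and 0.085 m and x of core2 in the frame of chamber between -0.094 and 0.094 m and y of core2 in the frame of chamber between -0.084 and 0.084 m and z of core2 in the frame of chamber between 0.04 and 0.085 m and x of core3 in the frame of chamber between -0.094 and 0.094 m and y of core3 in the frame of chamber between -0.084 and 0.084 m and z of core3 in the frame of chamber between 0.04 and 0.085 m and x of core4 in the frame of chamber between -0.094 and 0.094 m and y of core4 in the frame of chamber between -0.084 and 0.084 m and z of core4 in the frame of chamber between 0.04 and 0.085 m and horizontal distance between boat and boat_place below 0.04 m and height (world z) of boat below 0.012 m and angle between boat's own z axis and vertical below 0.1 rad and angle between the x axis of boat and the x axis of mat, either way round below 0.3 rad), for 0.2 s.
3. the flap stands half open at about 45 degrees (x of core1 in the frame of chamber between -0.094 and 0.094 m and y of core1 in the frame of chamber between -0.084 and 0.084 m and z of core1 in the frame of chamber between 0.04 and 0.085 m and x of core2 in the frame of chamber between -0.094 and 0.094 m and y of core2 in the frame of chamber between -0.084 and 0.084 m and z of core2 in the frame of chamber between 0.04 and 0.085 m and x of core3 in the frame of chamber between -0.094 and 0.094 m and y of core3 in the frame of chamber between -0.084 and 0.084 m and z of core3 in the frame of chamber between 0.04 and 0.085 m and x of core4 in the frame of chamber between -0.094 and 0.094 m and y of core4 in the frame of chamber between -0.084 and 0.084 m and z of core4 in the frame of chamber between 0.04 and 0.085 m and value of joint flap between 0.61 and 0.96 rad), for 0.2 s.
4. the key is turned to its stop with the flap half open (value of joint start_key above 0.9 rad and value of joint flap between 0.61 and 0.96 rad), for 0.1 s.
5. the key is let go and has sprung back (value of joint start_key below 0.12 rad and contact force between the fingers and start_key below 0.1 N), for 0.2 s.
At the end, for the whole second after the job is handed in: All cores present lie in the chamber; the boat lies level (within 0.1 rad) on its mat, lengthwise within 0.3 rad, its origin within 40 mm of its place; the flap stands at 0.61 to 0.96 rad (45 +- 10 degrees); the key has sprung back below 0.12 rad; all at rest (all of step 3 and horizontal distance between boat and boat_place below 0.04 m and height (world z) of boat below 0.012 m and angle between boat's own z axis and vertical below 0.1 rad and angle between the x axis of boat and the x axis of mat, either way round below 0.3 rad and linear speed of each of core1, core2, core3, core4, boat below 0.02 m/s and value of joint start_key below 0.12 rad); the robot touches nothing.
It fails at once if the boat touches the cover plate (contact force between boat and cover_plate above 0.3 N).
It fails at once if a bystander is moved more than 40 mm (distance of any of petri_dish, brush, wash_bottle, beaker, slide_box, jar from where it was at the start of the episode above 0.04 m).
Of core1, core2, core3, core4 only 2 to 4 are there at a start; the rules pass over those that are not, and their reading is None.
At some moment in a run one of core1, core2, core3, core4 may be knocked a few centimetres aside while the robot is not near it.
It also fails if it takes over 210 s, if anything falls off the work surface, if the arm or the gripper's body presses on something with over 40 N, if the wrist force passes 120 N, or if a joint passes its speed limit or range.

## Working session

There is one attempt and no reset: what is moved stays moved. The work goes in short steps, each a Python script; the robot and the scene stay as the last script left them, time stands still between calls to the robot, and variables do not carry over. Pictures are saved under pics/ and viewed, about 12 in all and at most 16, crops included, and the job is handed in when it is done.

```bash
mkdir -p pics; ls
python3 - <<'E'
from station import arm,snapshot,camera_info
import cv2,numpy as np
for n in("side","top"):
    cv2.imwrite(f"pics/{n}0.png",cv2.resize(snapshot(n),None,fx=1.5,fy=1.5)); c=camera_info(n)
    cv2.imwrite(f"pics/{n}0_raw.png",snapshot(n))
    R=np.array(c["R"]);t=np.array(c["t"]);print(n,c["fx"],c["fy"],c["cx"],c["cy"],(-R.T@t).round(3),R.round(3).tolist())
print(arm.read_tool_pos(),arm.read_eef_rot(),arm.read_time())
E
```

```text
pics
side 375.77356759199023 375.77356759199023 255.73337504432828 191.37638090913023 [0.423 0.669 0.809] [[-0.976, -0.219, -0.017], [-0.136, 0.662, -0.737], [0.173, -0.716, -0.676]]
top 376.31009726534853 376.31009726534853 255.39946054973584 196.71338055430155 [ 0.488 -0.066  1.319] [[-0.017, -1.0, -0.022], [-0.997, 0.019, -0.077], [0.078, 0.02, -0.997]]
[ 0.222657   -0.61029687  0.30317903] [-0.69621544 -0.12361525  0.69641754 -0.12249872] 0.2
```

View pics/side0.png

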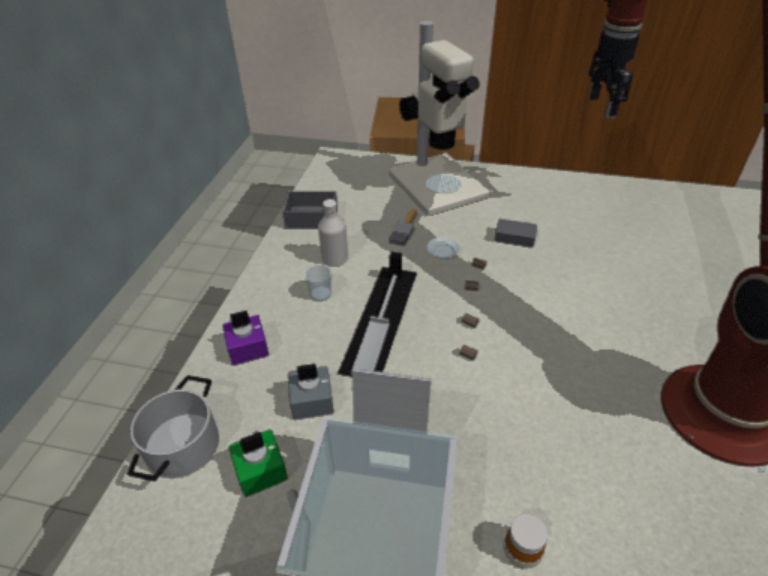

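View pics/top0.png

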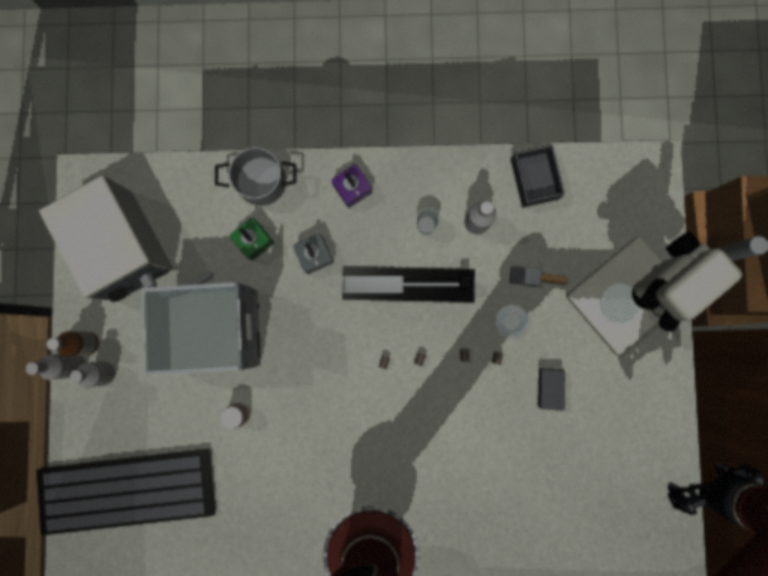

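Four cores are visible: top raw ≈ (256,239), (280,237), (309,237), (331,238), and side ≈ (313,235), (313,213), (315,190), (319,176). There are three possible keys: purple at top (234,123), green at (167,159) and grey at (209,168). Grey is the one the task describes. The boat and mat are at top (272,190) and the chamber at (130,218). I'll check the choice in a close crop.

```bash
cat > h.py <<'E'
from station import arm,snapshot,camera_info,ticket
import cv2,numpy as np
from scipy.spatial.transform import Rotation as Ro
C={n:camera_info(n) for n in("side","top")}
def ray(n,p):
    c=C[n];R=np.array(c["R"]);o=-R.T@np.array(c["t"])
    return o,R.T@np.array([(p[0]-c["cx"])/c["fx"],(p[1]-c["cy"])/c["fy"],1])
def onz(n,p,z):
    o,d=ray(n,p);return o+d*(z-o[2])/d[2]
def proj(n,X):
    c=C[n];q=np.array(c["R"])@np.array(X)+np.array(c["t"]);return np.array([c["cx"]+c["fx"]*q[0]/q[2],c["cy"]+c["fy"]*q[1]/q[2]])
def tri(ps,pt):
    A=[];b=[]
    for n,p in(("side",ps),("top",pt)):
        o,d=ray(n,p);d/=np.linalg.norm(d);P=np.eye(3)-np.outer(d,d);A.append(P);b.append(P@o)
    A=np.vstack(A);b=np.hstack(b);x=np.linalg.lstsq(A,b,rcond=None)[0]
    return x,np.linalg.norm(A@x-b)
def avg(n,k=4): return np.mean([snapshot(n).astype(float) for _ in range(k)],0)
E
python3 - <<'E'
from h import *
s,t=avg("side"),avg("top")
np.save("s0.npy",s);np.save("t0.npy",t)
up=lambda im,x,y,w,h,k:cv2.resize(im[y:y+h,x:x+w].clip(0,255).astype(np.uint8),None,fx=k,fy=k,interpolation=cv2.INTER_CUBIC)
a=up(t,86,140,266,110,3); b=up(s,170,150,200,200,3)
a=np.clip(a*1.6,0,255).astype(np.uint8)
cv2.imwrite("pics/c1.png",a);cv2.imwrite("pics/c2.png",b)
for n,im,ps in(("top",t,[(256,239),(280,237),(309,237),(331,238),(300,245)]),("side",s,[(313,235),(313,213),(315,190),(319,176)])):
    for x,y in ps: print(n,x,y,im[y,x].round())
E
```

```text
top 256 239 [58. 66. 73.]
top 280 237 [56. 65. 72.]
top 309 237 [37. 42. 46.]
top 331 238 [38. 44. 49.]
top 300 245 [77. 84. 83.]
side 313 235 [67. 77. 87.]
side 313 213 [64. 76. 86.]
side 315 190 [57. 64. 73.]
side 319 176 [47. 53. 61.]
```

View pics/c1.png

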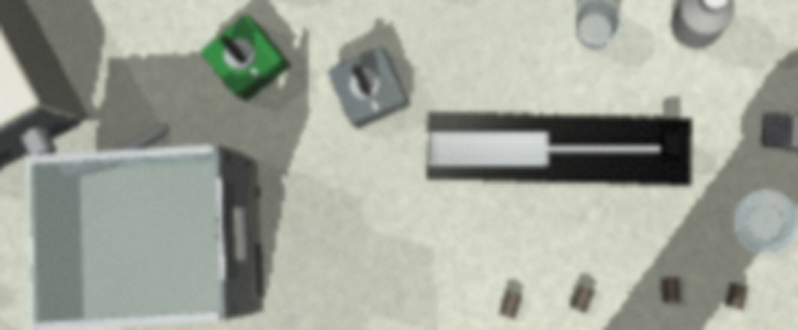

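View pics/c2.png

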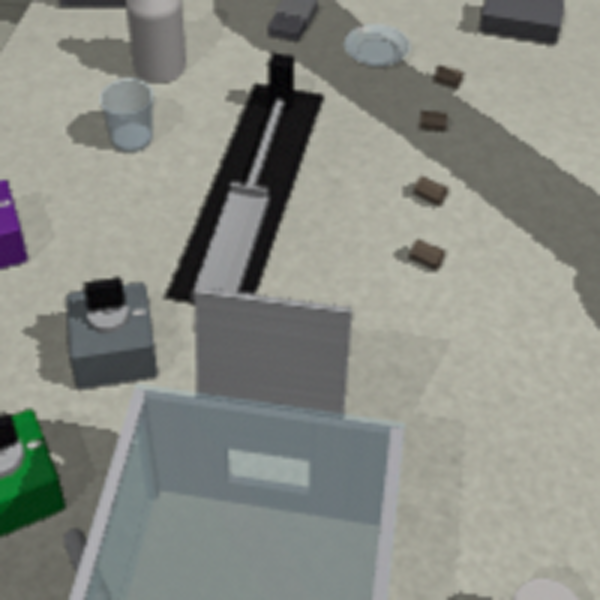

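The top crop shows the grey box with its key at raw ≈ (207,168), separate from the green box. The four cores lie with their axes roughly along world x. The side crop shows the slot window at raw ≈ (260,306) and the flap standing up.

```bash
cat >> h.py <<'E'
def cores(n,im,roi):
    x,y,w,h=roi;k=6
    c=cv2.resize(im[y:y+h,x:x+w].astype(np.float32),None,fx=k,fy=k,interpolation=cv2.INTER_CUBIC)
    m=((c[...,2]/c[...,0].clip(1)>1.14)&(c[...,2]<130)).astype(np.uint8)
    N,L,S,_=cv2.connectedComponentsWithStats(m);out=[]
    for i in range(1,N):
        if not 12<S[i,4]/k/k<110: continue
        v,u=np.nonzero(L==i);px=np.c_[(u+.5)/k-.5+x,(v+.5)/k-.5+y]
        W=np.array([onz(n,p,0.012)[:2] for p in px[::7]])
        e,V=np.linalg.eigh(np.cov(W.T));a=V[:,1]
        out.append((W.mean(0),np.degrees(np.arctan2(a[1],a[0]))%180,np.sqrt(e[1]/e[0]),S[i,4]/k/k))
    return out
def pr(o):
    for c in o: print(c[0].round(4),"ang %.0f ratio %.2f area %.0f"%c[1:])
E
python3 - <<'E'
from h import *
s,t=np.load("s0.npy"),np.load("t0.npy")
print("top");pr(cores("top",t,(225,222,130,35)));print("side");pr(cores("side",s,(290,160,50,90)))
def rect(n,m,z):
    m=m.astype(np.uint8);N,L,S,_=cv2.connectedComponentsWithStats(m);i=1+S[1:,4].argmax();v,u=np.nonzero(L==i)
    W=np.array([onz(n,p,z)[:2] for p in np.c_[u,v]]);r=cv2.minAreaRect((W*1000).astype(np.float32));print(n,S[i,4],np.round(r[0],1),np.round(r[1],1),round(r[2],1))
def roi(im,x,y,w,h,f):
    m=np.zeros(im.shape[:2],bool);m[y:y+h,x:x+w]=f(im[y:y+h,x:x+w]);return m
print("mat");rect("top",roi(t,215,170,115,40,lambda a:a.max(2)<35)|roi(t,215,175,95,30,lambda a:a.max(2)<35),.004)
m=roi(t,222,174,96,30,lambda a:(a.min(2)>60));m[:,272:]=0;print("trough");rect("top",m,.008)
m=roi(t,275,183,30,12,lambda a:(a.min(2)>40));print("stem");rect("top",m,.016)
# switch box
m=roi(t,192,150,36,36,lambda a:(a[...,0]/a[...,2]>1.1)&(a.max(2)<140));print("box");rect("top",m,.05)
m=roi(s,188,240,40,45,lambda a:a.max(2)<30);print("bow side");rect("side",m,.08)
v,u=np.nonzero(m);ps=(u.mean(),v.mean());m=roi(t,198,158,20,20,lambda a:a.max(2)<25);rect("top",m,.096);v,u=np.nonzero(m);print("bow tri",tri(ps,(u.mean(),v.mean())))
# slot window
m=roi(s,240,295,40,22,lambda a:a.min(2)>125);m_=m.astype(np.uint8);v,u=np.nonzero(m);print("window px",len(u),u.min(),u.max(),v.min(),v.max(),u.mean(),v.mean())
print("rim A",tri((216.7,281),(158,189.3)),"rim B",tri((304,292.3),(160,245.7)))
for p in[(158,189.3),(160,245.7),(96,193.3),(98,247)]: print(onz("top",p,.171).round(4))
E
```

```text
top
[ 0.4499 -0.222 ] ang 179 ratio 1.42 area 43
[ 0.4417 -0.2968] ang 167 ratio 1.41 area 41
[ 0.4415 -0.1198] ang 154 ratio 1.43 area 41
[ 0.4357 -0.0378] ang 162 ratio 1.53 area 38
side
[ 0.4414 -0.2933] ang 114 ratio 1.13 area 53
[ 0.4494 -0.2189] ang 79 ratio 1.08 area 57
[ 0.4411 -0.1166] ang 139 ratio 1.31 area 70
[ 0.4355 -0.0338] ang 147 ratio 1.26 area 76
mat
top 921 [ 615.1 -122.4] [251.9  72.6] 87.5
trough
top 1076 [619.4  -7.8] [172.3 102.2] 88.9
stem
top 90 [ 613.9 -157.9] [100.6   7. ] 88.9
boxTraceback (most recent call last):
  File "<stdin>", line 13, in <module>
  File "<stdin>", line 5, in rect
ValueError: attempt to get argmax of an empty sequence
```

Run:
```python
from h import *
s,t=np.load("s0.npy"),np.load("t0.npy")
def roi(im,x,y,w,h,f):
    m=np.zeros(im.shape[:2],bool);m[y:y+h,x:x+w]=f(im[y:y+h,x:x+w]);return m
def rect(n,m,z,lab=""):
    v,u=np.nonzero(m);W=np.array([onz(n,p,z)[:2] for p in np.c_[u,v]]);r=cv2.minAreaRect((W*1000).astype(np.float32));print(lab,n,len(u),np.round(r[0],1),np.round(r[1],1),round(r[2],1),"mean",(W.mean(0)*1000).round(1))
print(t[190,222:275:6].round().tolist(),t[168:204:3,240].round().tolist())
rect("top",roi(t,218,170,105,38,lambda a:a.max(2)<45),.004,"mat")
m=roi(t,228,180,42,20,lambda a:a.min(2)>75);rect("top",m,.008,"trough")
print("boxcols",t[168,190:230:3].round().tolist())
m=roi(t,192,150,36,40,lambda a:(a.max(2)-a.min(2)>4)&(a[...,0]>a[...,2]));rect("top",m,.05,"box")
m=roi(s,188,240,40,30,lambda a:a.max(2)<35);rect("side",m,.08,"bow");v,u=np.nonzero(m);ps=(u.mean(),v.mean())
m=roi(t,198,158,20,20,lambda a:a.max(2)<35);rect("top",m,.09,"bow");v,u=np.nonzero(m);print(ps,u.mean(),v.mean(),"bow tri",tri(ps,(u.mean(),v.mean())))
m=roi(s,240,295,40,22,lambda a:a.min(2)>140);v,u=np.nonzero(m);print("window px",len(u),u.min(),u.max(),v.min(),v.max(),u.mean(),v.mean(), s[306,244:280:3,1].round())
print("rim A",tri((216.7,281),(158,189.3)),"rim B",tri((304,292.3),(160,245.7)))
for p in[(158,189.3),(160,245.7),(96,193.3),(98,247)]: print(onz("top",p,.171).round(4))
```

```text
[[120.0, 130.0, 128.0], [96.0, 102.0, 99.0], [123.0, 125.0, 122.0], [124.0, 126.0, 123.0], [126.0, 128.0, 126.0], [129.0, 130.0, 127.0], [130.0, 131.0, 128.0], [130.0, 131.0, 128.0], [80.0, 81.0, 80.0]] [[118.0, 128.0, 126.0], [121.0, 131.0, 129.0], [120.0, 130.0, 129.0], [81.0, 88.0, 87.0], [45.0, 48.0, 47.0], [64.0, 67.0, 66.0], [131.0, 132.0, 129.0], [127.0, 128.0, 126.0], [120.0, 121.0, 120.0], [74.0, 76.0, 74.0], [36.0, 38.0, 38.0], [120.0, 130.0, 129.0]]
mat top 1101 [ 614.4 -104.4] [287.6  73.9] 88.9 mean [ 613.5 -144.5]
trough top 459 [616.2 -15.1] [143.7  66.9] 89.4 mean [617.5 -12.8]
boxcols [[114.0, 124.0, 122.0], [128.0, 139.0, 136.0], [108.0, 117.0, 114.0], [78.0, 78.0, 73.0], [98.0, 98.0, 94.0], [78.0, 78.0, 78.0], [39.0, 42.0, 40.0], [103.0, 103.0, 101.0], [77.0, 77.0, 72.0], [79.0, 78.0, 74.0], [70.0, 75.0, 74.0], [86.0, 93.0, 92.0], [114.0, 124.0, 121.0], [120.0, 131.0, 128.0]]
box top 224 [687.4 121.1] [66.7 66.8] 23.4 mean [684.1 123.2]
bow side 104 [669.8 115.4] [69.6 26.6] 22.4 mean [686.5 123.1]
bow top 2 [696.8 124.4] [3.3 0. ] 179.6 mean [696.8 124.4]
(np.float64(205.41346153846155), np.float64(247.76923076923077)) 205.0 163.5 bow tri (array([0.6922984 , 0.12432914, 0.08113269]), np.float64(0.008560434473118076))
window px 221 246 272 300 311 259.3438914027149 305.5565610859729 [116. 163. 170. 168. 168. 169. 166. 168. 166. 170. 117. 119.]
rim A (array([0.60723081, 0.26074986, 0.16073433]), np.float64(0.0007323636722512832)) rim B (array([0.43205593, 0.25275142, 0.16476705]), np.float64(0.0006846058257682228))
[0.6057 0.2577 0.171 ]
[0.4328 0.2511 0.171 ]
[0.5969 0.4505 0.171 ]
[0.4319 0.4417 0.171 ]
```

Run:
```python
from h import *
s,t=np.load("s0.npy"),np.load("t0.npy")
def up(n,im,x,y,w,h,f,z,lab):
    k=6;c=cv2.resize(im[y:y+h,x:x+w].astype(np.float32),None,fx=k,fy=k,interpolation=cv2.INTER_LINEAR)
    m=f(c).astype(np.uint8);N,L,S,_=cv2.connectedComponentsWithStats(m);i=1+S[1:,4].argmax();v,u=np.nonzero(L==i)
    px=np.c_[(u+.5)/k-.5+x,(v+.5)/k-.5+y];W=np.array([onz(n,p,z)[:2] for p in px[::3]])
    r=cv2.minAreaRect((W*1000).astype(np.float32));print(lab,np.round(r[0],1),np.round(r[1],1),round(r[2],1),"mean",(W.mean(0)*1000).round(1),"px",px.mean(0).round(2));return px
up("top",t,225,182,46,16,lambda c:c.min(2)>85,.008,"trough")
px=up("side",s,238,290,45,30,lambda c:c.min(2)>142,.095,"window")
r=cv2.minAreaRect(px.astype(np.float32));B=cv2.boxPoints(r);print(B.round(1).tolist())
print("slot",onz("side",px.mean(0),.095))
# window corner by approx quad
h=cv2.approxPolyDP(cv2.convexHull((px*10).astype(np.int32)),25,True)[:,0]/10;print(h.tolist())
m=up("side",s,250,165,25,20,lambda c:c.max(2)<40,.06,"block")
print("proj grip",proj("side",[.614,-.226,.049]),proj("side",[.614,-.226,.066]))
for xr in((310,325),(222,232)):
    print([ (x,t[204 if xr[0]>300 else 178,x,1].round()) for x in range(*xr)])
```

```text
trough [615.8 -10.9] [159.7  55.8] 88.9 mean [617.2  -5.7] px [245.84 189.11]
window [521.3 259. ] [58.4 19.4] 2.9 mean [520.6 259. ] px [259.27 305.53]
[[244.89999389648438, 307.6000061035156], [246.10000610351562, 299.3999938964844], [273.20001220703125, 303.3999938964844], [272.0, 311.70001220703125]]
slot [0.52050782 0.25899977 0.095     ]
[[272.0, 311.0], [247.9, 308.0], [246.0, 299.9], [271.5, 303.5]]
block [ 607.1 -197.6] [66.9 78.7] 11.5 mean [ 606.  -186.6] px [263.03 178.35]
proj grip [263.10861912 172.65789999] [263.08632999 168.47325601]
[(310, np.float64(128.0)), (311, np.float64(128.0)), (312, np.float64(129.0)), (313, np.float64(130.0)), (314, np.float64(133.0)), (315, np.float64(133.0)), (316, np.float64(132.0)), (317, np.float64(132.0)), (318, np.float64(128.0)), (319, np.float64(122.0)), (320, np.float64(104.0)), (321, np.float64(86.0)), (322, np.float64(82.0)), (323, np.float64(80.0)), (324, np.float64(80.0))]
[(222, np.float64(122.0)), (223, np.float64(122.0)), (224, np.float64(122.0)), (225, np.float64(121.0)), (226, np.float64(122.0)), (227, np.float64(115.0)), (228, np.float64(94.0)), (229, np.float64(68.0)), (230, np.float64(59.0)), (231, np.float64(60.0))]
```

Run:
```python
from h import *
s,t=np.load("s0.npy"),np.load("t0.npy")
print("row189 x262-276",t[188:191,262:277,1].mean(0).round().tolist())
print("row189 x224-234",t[187:192,224:235,1].mean(0).round().tolist())
print("mat R row 180/198",t[177:181,308:322,1].mean(0).round().tolist(),t[196:200,308:322,1].mean(0).round().tolist())
print("stem end/block",t[188:191,296:318,1].mean(0).round().tolist())
for x in(236,250,262): print("col",x,t[172:206,x-1:x+2,1].mean(1).round().tolist())
for x in(280,290,300): print("stem col",x,t[182:196,x-1:x+2,1].mean(1).round().tolist())
print("side block col",s[160:190,261:266,1].mean(1).round().tolist()); print("row175",s[173:177,252:276,1].mean(0).round().tolist())
```

```text
row189 x262-276 [132.0, 132.0, 132.0, 132.0, 131.0, 127.0, 112.0, 92.0, 86.0, 85.0, 85.0, 84.0, 85.0, 85.0, 84.0]
row189 x224-234 [131.0, 131.0, 129.0, 122.0, 104.0, 98.0, 113.0, 120.0, 124.0, 126.0, 126.0]
mat R row 180/198 [54.0, 55.0, 56.0, 56.0, 66.0, 83.0, 90.0, 95.0, 110.0, 131.0, 138.0, 137.0, 138.0, 138.0] [12.0, 11.0, 12.0, 12.0, 12.0, 12.0, 14.0, 33.0, 76.0, 115.0, 124.0, 125.0, 124.0, 125.0]
stem end/block [83.0, 83.0, 83.0, 82.0, 83.0, 82.0, 83.0, 83.0, 81.0, 70.0, 34.0, 12.0, 14.0, 15.0, 15.0, 16.0, 13.0, 12.0, 15.0, 33.0, 75.0, 113.0]
col 236 [131.0, 130.0, 129.0, 129.0, 121.0, 88.0, 60.0, 52.0, 51.0, 51.0, 51.0, 68.0, 109.0, 127.0, 130.0, 130.0, 128.0, 125.0, 125.0, 123.0, 121.0, 120.0, 111.0, 76.0, 48.0, 41.0, 43.0, 66.0, 112.0, 130.0, 133.0, 133.0, 133.0, 132.0]
col 250 [131.0, 131.0, 130.0, 130.0, 121.0, 86.0, 53.0, 41.0, 39.0, 38.0, 39.0, 63.0, 110.0, 131.0, 134.0, 134.0, 132.0, 130.0, 129.0, 127.0, 125.0, 124.0, 114.0, 74.0, 39.0, 29.0, 29.0, 45.0, 86.0, 117.0, 129.0, 131.0, 131.0, 132.0]
col 262 [133.0, 134.0, 136.0, 135.0, 130.0, 103.0, 61.0, 35.0, 29.0, 27.0, 28.0, 57.0, 110.0, 132.0, 136.0, 136.0, 134.0, 132.0, 130.0, 129.0, 126.0, 125.0, 115.0, 72.0, 34.0, 23.0, 22.0, 33.0, 69.0, 111.0, 127.0, 129.0, 129.0, 131.0]
stem col 280 [19.0, 19.0, 19.0, 18.0, 18.0, 28.0, 68.0, 104.0, 80.0, 38.0, 20.0, 17.0, 17.0, 17.0]
stem col 290 [17.0, 16.0, 16.0, 16.0, 14.0, 26.0, 67.0, 104.0, 80.0, 37.0, 18.0, 15.0, 15.0, 14.0]
stem col 300 [14.0, 14.0, 15.0, 13.0, 12.0, 24.0, 66.0, 103.0, 79.0, 36.0, 16.0, 14.0, 13.0, 13.0]
side block col [55.0, 51.0, 64.0, 96.0, 108.0, 109.0, 108.0, 97.0, 43.0, 18.0, 17.0, 17.0, 10.0, 8.0, 8.0, 8.0, 6.0, 7.0, 7.0, 8.0, 9.0, 7.0, 19.0, 51.0, 90.0, 88.0, 85.0, 84.0, 74.0, 65.0]
row175 [170.0, 172.0, 174.0, 175.0, 177.0, 176.0, 171.0, 97.0, 24.0, 6.0, 9.0, 8.0, 8.0, 8.0, 5.0, 46.0, 146.0, 165.0, 165.0, 163.0, 161.0, 155.0, 142.0, 138.0]
```

Run:
```python
from h import *
a=onz("top",(305.8,189.2),.014);b=onz("top",(268.5,189.2),.018);print("stem end (x-200)",a,"trough rear(x-70)",b)
print("stem pts",onz("top",(280,189.2),.014),onz("top",(300,189.2),.014))
print("trough edges z~.008",[onz("top",(c,r),.008).round(4).tolist() for c,r in((236,183.5),(236,194.8),(262,183.5),(262,194.8))])
print("matR",onz("top",(315.9,198),.004),"mat edges",onz("top",(262,177.7),.004)[0],onz("top",(262,200.1),.004)[0],onz("top",(236,177.3),.004)[0],onz("top",(236,199.6),.004)[0], "matL",onz("top",(228.3,189),.004))
q=Ro.from_matrix(np.array([[0,1,0],[0,0,1],[0,0,0]]).T if 0 else np.eye(3))
# ik checks
def dn(yaw,tilt=0): # tool x down, tool y at yaw
    y=np.array([np.cos(yaw),np.sin(yaw),0]);x=np.array([0,0,-1.]);return Ro.from_matrix(np.c_[x,y,np.cross(x,y)])
print(Ro.from_quat(arm.read_eef_rot()).as_matrix().round(2).tolist())
for lab,p in(("core",[.4357,-.036,.077]),("place",[.615,.04,.085]),("grip",[.615,-.22,.105]),("in",[.53,.05,.19])):
    for yw in(0,90,180,-90):
        j=arm.ik(p,dn(np.radians(yw)).as_quat());print(lab,yw,None if j is None else np.round(j,2).tolist())
for tl in(40,-40):
  for yw in(0,90,180,-90):
    R=Ro.from_rotvec([0,np.radians(tl),0])*dn(np.radians(yw));p=np.array([.53,.05,.1])-R.as_matrix()[:,0]*.09
    j=arm.ik(p,R.as_quat());print("tilt",tl,yw,None if j is None else np.round(j,2).tolist())
```

```text
stem end (x-200) [ 0.61228207 -0.2146415   0.014     ] trough rear(x-70) [ 0.61436443 -0.08504524  0.018     ]
stem pts [ 0.61399043 -0.12510205  0.014     ] [ 0.61266568 -0.19453588  0.014     ]
trough edges z~.008 [[0.6376, 0.0284, 0.008], [0.5978, 0.0289, 0.008], [0.6358, -0.0628, 0.008], [0.5961, -0.0621, 0.008]]
matR [ 0.58169217 -0.25012332  0.004     ] mat edges 0.6568094308501892 0.5778118137336539 0.6600386946888741 0.5812517715254433 matL [0.61912938 0.05605405 0.004     ]
[[-0.0, 0.34, -0.94], [0.0, -0.94, -0.34], [-1.0, -0.0, -0.0]]
core 0 [0.12, 0.71, -0.12, 2.22, 0.36, 0.23, -0.32]
core 90 [0.26, 0.73, -0.34, 2.21, 0.79, 0.32, 0.81]
core 180 [-0.14, 0.72, 0.25, 2.22, -0.68, 0.27, -2.43]
core -90 [0.0, 0.71, 0.05, 2.22, -0.14, 0.22, -1.4]
place 0 [0.07, 0.85, -0.29, 1.71, 0.37, 0.64, -0.42]
place 90 [0.29, 0.94, -0.69, 1.7, 0.79, 0.81, 0.8]
place 180 [-0.37, 0.88, 0.45, 1.72, -0.57, 0.67, -2.74]
place -90 [-0.15, 0.83, 0.08, 1.71, -0.1, 0.6, -1.58]
grip 0 [0.46, 0.86, -0.27, 1.59, 0.3, 0.74, 0.06]
grip 90 [0.66, 0.93, -0.63, 1.58, 0.67, 0.86, 1.33]
grip 180 [0.06, 0.89, 0.45, 1.6, -0.51, 0.77, -2.41]
grip -90 [0.28, 0.84, 0.06, 1.59, -0.07, 0.71, -1.2]
in 0 [0.12, 0.61, -0.39, 1.89, 0.34, 0.71, -0.46]
in 90 [0.32, 0.68, -0.73, 1.88, 0.61, 0.82, 0.84]
in 180 [0.52, 0.87, -1.15, 1.87, 0.92, 1.06, 2.12]
in -90 [-0.11, 0.58, -0.04, 1.89, 0.04, 0.67, -1.74]
tilt 40 0 [0.11, 0.98, -0.43, 1.28, 0.18, 1.63, -0.33]
tilt 40 90 [0.26, 1.08, -0.82, 1.27, 0.41, 1.71, 1.01]
tilt 40 180 [0.36, 1.21, -1.15, 1.27, 0.61, 1.83, 2.38]
tilt 40 -90 [-0.13, 0.95, 0.06, 1.29, -0.09, 1.6, -1.61]
tilt -40 0 None
tilt -40 90 None
tilt -40 180 None
tilt -40 -90 None
```

```bash
cat >> h.py <<'E'
def dn(deg):
    a=np.radians(deg);y=np.array([np.cos(a),np.sin(a),0]);x=np.array([0,0,-1.]);return Ro.from_matrix(np.c_[x,y,np.cross(x,y)]).as_quat()
BO=np.array([.616,-.015]);BU=np.array([.0175,.99985])
def pick(xy,ang):
    q=dn(ang-270)
    arm.move_gripper(.75);arm.movep([*xy,.16],q);arm.line_to([*xy,.077],.1)
    arm.move_gripper(0,40);o=arm.read_opening();arm.line_to([*xy,.17],.2);o2=arm.read_opening()
    print("grip",round(o,3),round(o2,3));return o2
def place(bx):
    p=BO+bx*BU;q=dn(-1)
    arm.movep([*p,.17],q);arm.line_to([*p,.085],.08);arm.move_gripper(.42);arm.pause(.2);arm.line_to([*p,.17],.2)
def look():
    s,t=avg("side",2),avg("top",2)
    print("top");pr(cores("top",t,(225,218,130,45)));print("side");pr(cores("side",s,(280,150,65,105)))
    return s,t
E
python3 - <<'E'
from h import *
o=pick([.4356,-.036],156)
if .18<o<.30: place(49.5e-3)
s,t=look();print(arm.read_time(),arm.read_ft_force())
cv2.imwrite("pics/p1.png",cv2.resize(np.hstack([s[120:320,150:370],t[120:320,150:370]]).astype(np.uint8),None,fx=1.8,fy=1.8))
E
```

```text
grip 0.22 0.217
top
[ 0.4505 -0.222 ] ang 1 ratio 1.54 area 42
[ 0.4423 -0.2968] ang 167 ratio 1.46 area 43
side
[ 0.4413 -0.2937] ang 121 ratio 1.13 area 52
[ 0.4501 -0.2183] ang 96 ratio 1.04 area 52
[ 0.4413 -0.1163] ang 137 ratio 1.35 area 66
8.9833 [ 0.44305469 -0.74865224  0.46649536]
```

View pics/p1.png

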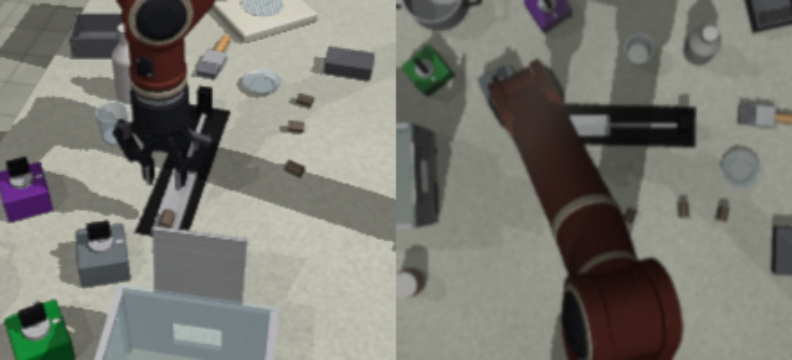

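The first core lies in the trough near the nose. The side view sees the remaining three, so I'll re-check positions before each pick.

Run:
```python
from h import *
for old,ang,bx in(([.4413,-.118],152,16.5e-3),([.4495,-.2205],180,-16.5e-3),([.4415,-.295],167,-49.5e-3)):
    c=cores("side",avg("side",2),(280,150,65,105))
    d=min(c,key=lambda e:np.linalg.norm(e[0]-[0,.0017]-old)); xy=d[0]-[0,.0017]
    print(xy.round(4),d[1].__round__(),"shift",np.linalg.norm(xy-old).round(4))
    if np.linalg.norm(xy-old)>.008: print("moved!");pr(c);break
    o=pick(xy,ang)
    if not .18<o<.30: print("bad grip");break
    place(bx)
print(arm.read_time())
arm.movep([.5,-.3,.3],dn(-90))
s,t=avg("side"),avg("top");np.save("s1.npy",s);np.save("t1.npy",t)
cv2.imwrite("pics/p2.png",cv2.resize(np.hstack([s[150:270,190:340],t[150:270,200:350]]).astype(np.uint8),None,fx=2.6,fy=2.6))
```

```text
[ 0.4411 -0.118 ] 138 shift 0.0002
grip 0.221 0.219
[ 0.45   -0.2196] 70 shift 0.0011
grip 0.215 0.217
[ 0.4415 -0.2952] 128 shift 0.0002
grip 0.221 0.218
30.275
```

View pics/p2.png

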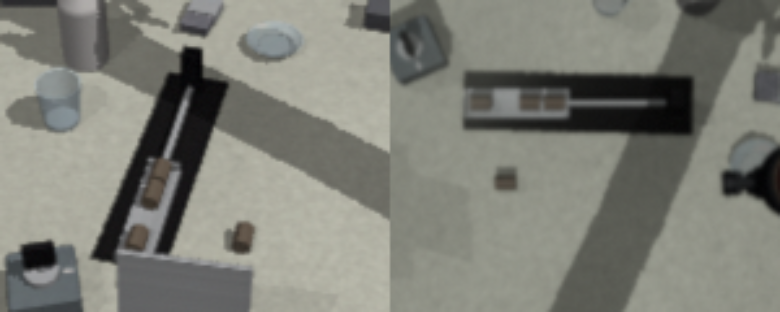

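Three cores are in the boat, but the one at boat x +16.5 has been knocked out and lies at top raw ≈ (245,219), side ≈ (283,241). I'll take a close crop to see how it lies.

Run:
```python
from h import *
s,t=np.load("s1.npy"),np.load("t1.npy")
pr(cores("top",t,(235,208,20,22)));pr(cores("side",s,(270,228,28,26)))
up=lambda im,x,y:cv2.resize(im[y:y+24,x:x+24].clip(0,255).astype(np.uint8),None,fx=15,fy=15,interpolation=cv2.INTER_CUBIC)
cv2.imwrite("pics/p3.png",np.clip(np.hstack([up(s,272,229),up(t,233,207)])*1.4,0,255))
```

```text
[0.5101 0.0022] ang 89 ratio 1.50 area 38
[0.51   0.0055] ang 89 ratio 2.07 area 83[ WARN:0@0.088] global loadsave.cpp:1063 imwrite_ Unsupported depth image for selected encoder is fallbacked to CV_8U.
```

View pics/p3.png

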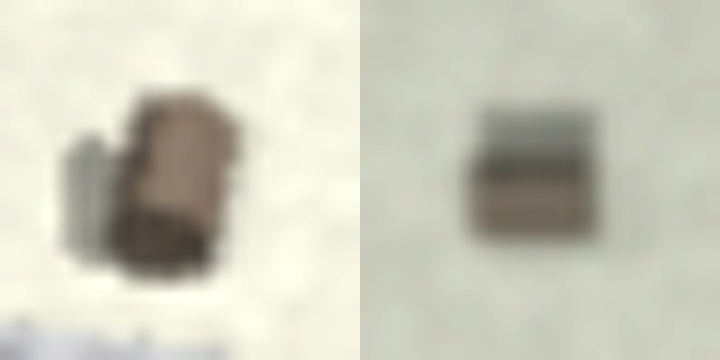

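It is lying flat with its axis along y at (0.510, 0.004). I'll re-pick it with the jaws along x.

Run:
```python
from h import *
o=pick([.5103,.003],269)
if .18<o<.30: place(16.5e-3)
arm.movep([.5,-.3,.3],dn(-90))
s,t=avg("side"),avg("top");np.save("s1.npy",s);np.save("t1.npy",t);print(arm.read_time())
for a,n,r in((t,"top",(225,180,50,18)),(s,"side",(220,190,60,70))): print(n);pr(cores(n,a,r))
```

```text
grip 0.218 0.222
40.025
top
[ 0.6169 -0.0318] ang 85 ratio 1.56 area 30
[ 0.6163 -0.0652] ang 89 ratio 1.59 area 31
[0.6178 0.0338] ang 90 ratio 1.69 area 26
[0.6172 0.0013] ang 90 ratio 1.67 area 29
side
```

```bash
cat >> h.py <<'E'
S=np.array([.5205,.259]);CY=np.radians(92.8)   # chamber x axis heading
XC=np.array([np.cos(CY),np.sin(CY)])
def boat(o,head,roll=0,axis=.010,pitch=0):
    """TCP pose for boat origin o (of the unrolled boat), heading; roll about the stem axis"""
    Rz=Ro.from_euler('z',head);Rb=Rz*Ro.from_euler('y',pitch)*Ro.from_euler('x',roll)
    a=np.array(o)+np.array([0,0,axis]);M=Rb.as_matrix()
    p=a+M@np.array([-.21,0,.099-axis])
    return p,(Ro.from_matrix(np.c_[-M[:,2],-M[:,0],M[:,1]])).as_quat()
def go(o,head,roll=0,v=.1,**k):
    p,q=boat(o,head,roll,**k);arm.line_to(p,v,q)
def inch(cx,z,cy=0):  # chamber x, height, chamber y -> world
    return [*(S+(cx+.097)*XC+cy*np.array([-XC[1],XC[0]])),z]
E
python3 - <<'E'
from h import *
h0=np.radians(89)
p,q=boat([*BO,.004],h0)
arm.move_gripper(.8);arm.movep(p+[0,0,.1],q);arm.line_to(p,.1);print(arm.read_ft_force())
arm.move_gripper(0,110);print(arm.read_opening())
go([*BO,.09],h0,v=.06);print(arm.read_opening(),arm.read_ft_force(),arm.read_wrist_torque())
print(inch(-.2,.084));go(inch(-.2,.084),CY,v=.06)
print(arm.read_time(),arm.read_tool_pos())
s,t=avg("side"),avg("top");np.save("s2.npy",s);np.save("t2.npy",t)
o=np.array(inch(-.2,.084));R=Ro.from_euler('z',CY).as_matrix();k=4
for n,im,x,y,w,h in(("side",s,205,200,100,130),("top",t,150,170,130,80)):
    c=cv2.resize(im[y:y+h,x:x+w].clip(0,255).astype(np.uint8),None,fx=k,fy=k,interpolation=cv2.INTER_CUBIC)
    def pl(P,col):
        q=np.array([(proj(n,o+R@np.array(a))-[x,y]+.5)*k for a in P]);cv2.polylines(c,[q.round().astype(np.int32)],True,col,1)
    for e in(-.07,.07): pl([(e,-.019,.004),(e,.019,.004),(e,.019,.014),(e,-.019,.014)],(0,0,255))
    pl([(-.07,-.019,.004),(.07,-.019,.004),(.07,.019,.004),(-.07,.019,.004)],(0,255,0));pl([(-.2,0,.014),(-.07,0,.014)],(255,0,0))
    cv2.imwrite(f"pics/q_{n}.png",c)
E
```

```text
[ 0.77635071 -0.31207569 -1.02868162]
0.2189349873683335
0.21477964564988233 [-0.34862527  0.55471831 -1.9294963 ] [-0.29635716 -0.01535934  0.0321827 ]
[np.float64(0.5255315262889482), np.float64(0.15612296785383228), 0.084]
47.6667 [ 0.53582646 -0.0538078   0.18298446]
```

View pics/q_side.png

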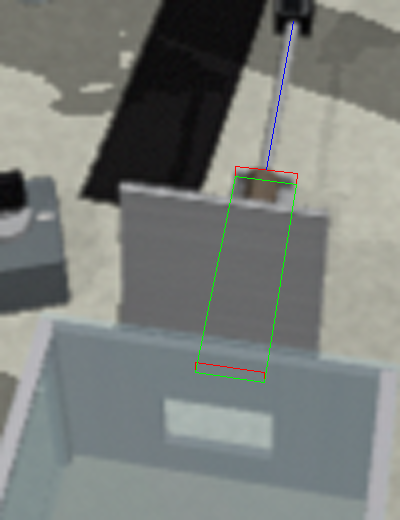

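View pics/q_top.png

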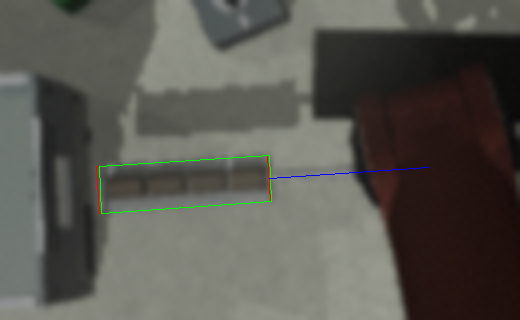

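The overlays match closely in plan. The side view suggests a small sag, so I'll triangulate the rear core for its height and check heading from the row of cores.

Run:
```python
from h import *
s,t=np.load("s2.npy"),np.load("t2.npy")
def comps(im,x,y,w,h,th=1.14,k=6):
    c=cv2.resize(im[y:y+h,x:x+w].astype(np.float32),None,fx=k,fy=k,interpolation=cv2.INTER_CUBIC)
    m=(c[...,2]/c[...,0].clip(1)>th).astype(np.uint8);N,L,S_,_=cv2.connectedComponentsWithStats(m)
    o=[]
    for i in range(1,N):
        if S_[i,4]>8*36:
            v,u=np.nonzero(L==i);o.append(((u.mean()+.5)/k-.5+x,(v.mean()+.5)/k-.5+y,S_[i,4]/36))
    return o
T=comps(t,172,205,48,22);print(np.round(T,1).tolist());Q=comps(s,262,235,18,18);print(np.round(Q,1).tolist())
o=np.array(inch(-.2,.084));R=Ro.from_euler('z',CY).as_matrix()
for a in T: print("boat frame @z.104",(R.T@(onz("top",a[:2],.104)-o)).round(4))
if T and Q:
    r=max(T,key=lambda a:a[0]);x,e=tri(Q[0][:2],r[:2]);print("rear core",x,e,R.T@(x-o))
print("stem rear end px pred",proj("side",o+R@[-.07,0,.014]))
# stem at crop rows: centre column
for y in(212,222,232): print(y,s[y,268:284].mean(1).round().tolist(), proj("side",o+R@[-.13,0,.014]))
```

```text
[[211.2, 214.3, 33.9], [201.3, 215.0, 34.7], [186.0, 216.0, 77.4]]
[[270.1, 245.7, 56.2]]
boat frame @z.104 [-0.0529  0.0002  0.02  ]
boat frame @z.104 [-0.0207  0.0002  0.02  ]
boat frame @z.104 [0.0289 0.0002 0.02  ]
rear core [0.52777718 0.10322531 0.10394277] 0.00014452720716918996 [-0.05294421  0.00034107  0.01994277]
stem rear end px pred [270.92311672 241.85640734]
212 [99.0, 111.0, 112.0, 113.0, 114.0, 112.0, 109.0, 110.0, 151.0, 162.0, 126.0, 110.0, 111.0, 110.0, 108.0, 109.0] [274.25688994 223.87081842]
222 [174.0, 175.0, 177.0, 180.0, 178.0, 138.0, 150.0, 163.0, 154.0, 171.0, 176.0, 177.0, 176.0, 144.0, 129.0, 127.0] [274.25688994 223.87081842]
232 [178.0, 175.0, 171.0, 133.0, 146.0, 163.0, 150.0, 169.0, 175.0, 176.0, 176.0, 177.0, 179.0, 181.0, 183.0, 182.0] [274.25688994 223.87081842]
```

Run:
```python
from h import *
yc=np.array([-XC[1],XC[0]])
print("measured (235.7,247.7),(286.7,252.7)")
for f in(2.8,2.9,3.0,3.1,3.2,3.3):
    c=S+(-.106+.097-.095*np.sin(f))*XC;z=.158-.095*np.cos(f)
    print(f,[proj("side",[*(c+e*yc),z]).round(1).tolist() for e in(-.05,.05)])
for cx in(-.1,-.002):
  for r in(0,45):
    p,q=boat(inch(cx,.084),CY,np.radians(r));j=arm.ik(p,q);print(cx,r,p.round(3),None if j is None else np.round(j,2))
```

```text
measured (235.7,247.7),(286.7,252.7)
2.8 [[236.4, 241.1], [287.9, 247.5]]
2.9 [[235.3, 243.8], [287.5, 250.3]]
3.0 [[234.2, 247.0], [287.0, 253.6]]
3.1 [[233.1, 250.6], [286.4, 257.4]]
3.2 [[232.0, 254.6], [285.8, 261.6]]
3.3 [[230.9, 259.1], [285.2, 266.2]]
-0.1 0 [0.531 0.046 0.183] [ 0.09  0.61 -0.33  1.89  0.3   0.69 -1.94]
-0.1 45 [0.594 0.049 0.157] [ 0.05  1.03 -0.34  1.21  0.15  1.72 -1.81]
-0.002 0 [0.526 0.144 0.183] [-0.1   0.63 -0.32  1.86  0.29  0.7  -2.11]
-0.002 45 [0.589 0.147 0.157] [-0.07  1.05 -0.36  1.18  0.08  1.72 -1.92]
```

Run:
```python
from h import *
go(inch(-.002,.084),CY,v=.05);print(arm.read_ft_force().round(2))
for r in(15,30,44): go(inch(-.002,.084),CY,np.radians(r),v=.06)
arm.pause(1.);print(arm.read_time(),arm.read_ft_force().round(2),arm.read_wrist_torque().round(3))
s=avg("side");np.save("s3.npy",s)
cv2.imwrite("pics/r.png",cv2.resize(s[200:384,150:350].astype(np.uint8),None,fx=3,fy=3))
```

```text
[-0.01 -0.22 -1.86]
54.75 [-0.06 -0.43 -1.56] [-0.08  -0.908 -0.026]
```

View pics/r.png

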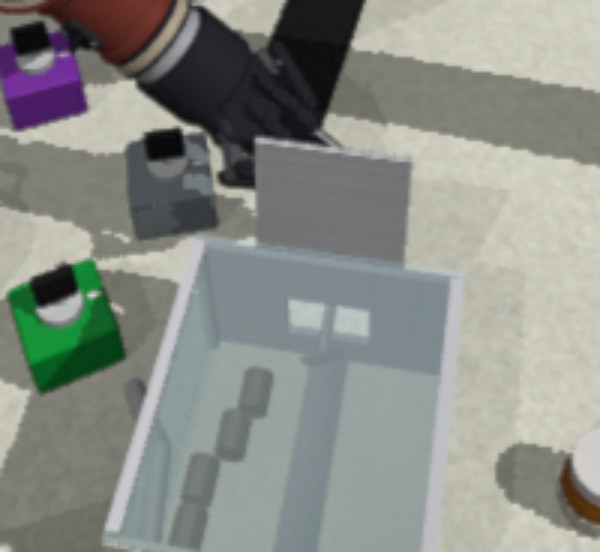

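All four cores are on the chamber floor and the stem is centred in the slot. I'll level the boat, draw it out and set it down.

Run:
```python
from h import *
for r in(22,0): go(inch(-.002,.084),CY,np.radians(r),v=.08)
go(inch(-.205,.084),CY,v=.06);print(arm.read_ft_force().round(2))
h0=np.radians(89)
go([*BO,.06],h0,v=.1);go([*BO,.008],h0,v=.05);go([*BO,.0045],h0,v=.02);print(arm.read_ft_force().round(2))
arm.move_gripper(.5);arm.pause(.2);p,q=boat([*BO,.004],h0);arm.line_to(p+[0,0,.12],.15)
arm.movep([.5,-.25,.33],dn(-90));print(arm.read_time())
s,t=avg("side"),avg("top");np.save("s4.npy",s);np.save("t4.npy",t)
print("stem",onz("top",(280,189.2),.014)[:2],[t[182:196,x-1:x+2,1].mean(1).round().tolist() for x in(280,300)],t[188:191,296:318,1].mean(0).round().tolist())
cv2.imwrite("pics/u.png",np.vstack([cv2.resize(a.astype(np.uint8),None,fx=3,fy=3) for a in(s[155:255,180:340],t[165:215,190:350])]))
```

```text
[-0.28  0.39 -0.87]
[0.01 0.28 0.23]
65.325
stem [ 0.61399043 -0.12510205] [[20.0, 21.0, 20.0, 20.0, 18.0, 29.0, 74.0, 114.0, 88.0, 42.0, 22.0, 20.0, 19.0, 18.0], [12.0, 11.0, 12.0, 11.0, 12.0, 22.0, 48.0, 64.0, 46.0, 22.0, 11.0, 10.0, 10.0, 9.0]] [53.0, 53.0, 53.0, 52.0, 52.0, 53.0, 52.0, 52.0, 52.0, 47.0, 34.0, 15.0, 8.0, 11.0, 12.0, 12.0, 11.0, 12.0, 10.0, 24.0, 58.0, 101.0]
```

View pics/u.png

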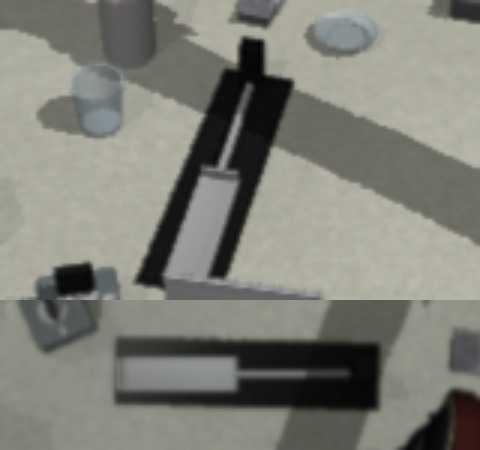

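The boat is back on its mat where it lay: the stem and block pixels match the start, and the trough is level. Next I'll fold the flap with shut fingers along an arc, stopping short of the goal for a check.

```bash
cat >> h.py <<'E'
def tip(phi,r=.070):
    n=np.array([-np.cos(phi),np.sin(phi)]);d=np.array([-np.sin(phi),-np.cos(phi)])
    T=np.array([-.106,.158])+r*d+n*.0025+np.array([.011*np.clip(n[0]*3,-1,1),0])
    return np.array(inch(T[0],T[1]+.073))
def flapang():
    """flap angle from the free edge's rows in the side view: returns predictions"""
    yc=np.array([-XC[1],XC[0]])
    return {f:[proj("side",[*(S+(-.009-.095*np.sin(f))*XC+e*yc),.158-.095*np.cos(f)]).round(1).tolist() for e in(-.05,.05)] for f in(.6,.7,.8,.9,1.,1.1)}
E
python3 - <<'E'
from h import *
q=dn(2.8);arm.move_gripper(0,40)
p=tip(3.35);arm.movep([.5,-.05,.42],q);arm.movep(p+[0,0,.11],q);arm.line_to(p,.15)
mx=0
for f in np.arange(3.25,.86,-.1):
    arm.line_to(tip(f),.1);F=arm.read_ft_force();mx=max(mx,np.linalg.norm(F))
    if np.linalg.norm(F)>25: print("force",f,F);break
print(f,mx,arm.read_ft_force().round(2),arm.read_time())
p=arm.read_tool_pos();arm.line_to(p+np.array([0,-.03,.05]),.1);arm.movep([.48,-.2,.35],q)
s,t=avg("side"),avg("top");np.save("s5.npy",s);np.save("t5.npy",t);print(flapang())
cv2.imwrite("pics/f.png",np.vstack([cv2.resize(a.astype(np.uint8),None,fx=3,fy=3) for a in(s[220:350,180:340],t[175:245,130:290])])[:600])
E
```

```text
0.949999999999998 1.7821773043982598 [0.77 0.64 0.83] 75.375
{0.6: [[242.2, 281.5], [286.0, 287.6]], 0.7: [[242.8, 277.3], [286.4, 283.3]], 0.8: [[243.2, 273.1], [286.9, 279.0]], 0.9: [[243.7, 269.0], [287.3, 274.8]], 1.0: [[244.0, 265.0], [287.7, 270.8]], 1.1: [[244.3, 261.1], [288.1, 266.8]]}
```

View pics/f.png

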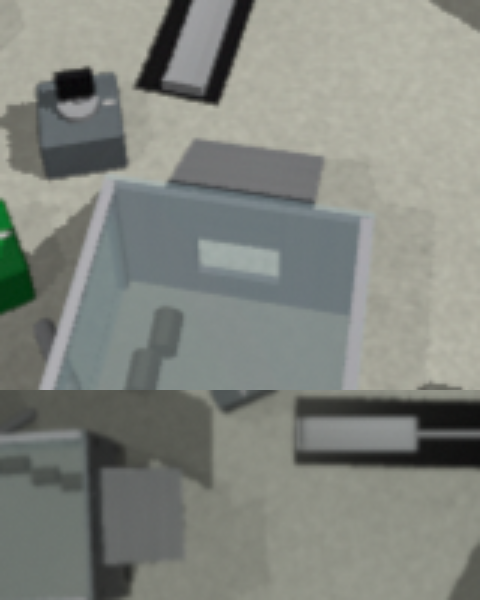

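The flap edge is at raw (245,267)-(288,272), so about 0.96 rad, as commanded. I'll push it down to about 0.77.

Run:
```python
from h import *
q=dn(2.8)
p=tip(1.15);arm.movep(p+[0,-.02,.06],q);arm.line_to(p,.15)
for f in(1.,.9,.83,.77): arm.line_to(tip(f),.08)
print(arm.read_ft_force().round(2))
p=arm.read_tool_pos();arm.line_to(p+np.array([0,-.03,.05]),.1);arm.movep([.48,-.2,.35],q)
s,t=avg("side"),avg("top");np.save("s6.npy",s);np.save("t6.npy",t);print(arm.read_time())
# edge row: vertical profiles across the flap's free edge
for u in(250,265,280): print(u,s[262:288,u].mean(1).round().tolist())
K=np.array([.687,.122])
for yw in(113.4,53.4,48.4,-66.6,-126.6):
    j=arm.ik([*K,.136],dn(yw));print(yw,None if j is None else np.round(j,2))
cv2.imwrite("pics/k.png",np.hstack([cv2.resize(a.astype(np.uint8),None,fx=8,fy=8,interpolation=cv2.INTER_CUBIC) for a in(s[235:285,183:230],t[145:195,185:232])]))
```

```text
[ 0.33  0.26 -0.05]
83.4167
250 [173.0, 174.0, 175.0, 172.0, 174.0, 172.0, 173.0, 170.0, 169.0, 172.0, 172.0, 158.0, 106.0, 99.0, 101.0, 100.0, 101.0, 101.0, 101.0, 95.0, 77.0, 108.0, 117.0, 132.0, 130.0, 120.0]
265 [169.0, 170.0, 169.0, 169.0, 170.0, 169.0, 165.0, 163.0, 169.0, 171.0, 168.0, 165.0, 168.0, 161.0, 113.0, 100.0, 103.0, 101.0, 102.0, 101.0, 101.0, 97.0, 74.0, 101.0, 114.0, 131.0]
280 [168.0, 170.0, 171.0, 172.0, 173.0, 169.0, 166.0, 169.0, 171.0, 174.0, 171.0, 168.0, 170.0, 176.0, 176.0, 163.0, 117.0, 100.0, 100.0, 101.0, 101.0, 101.0, 101.0, 97.0, 75.0, 91.0]
113.4 [ 0.3   1.14 -1.17  1.41  1.06  1.28  1.04]
53.4 [ 0.24  1.05 -0.96  1.41  0.89  1.14  0.08]
48.4 [ 0.23  1.04 -0.94  1.41  0.87  1.13  0.01]
-66.6 [ 0.04  0.9  -0.47  1.42  0.46  0.93 -1.72]
-126.6 [-0.09  0.87 -0.22  1.42  0.22  0.87 -2.59]
```

View pics/k.png

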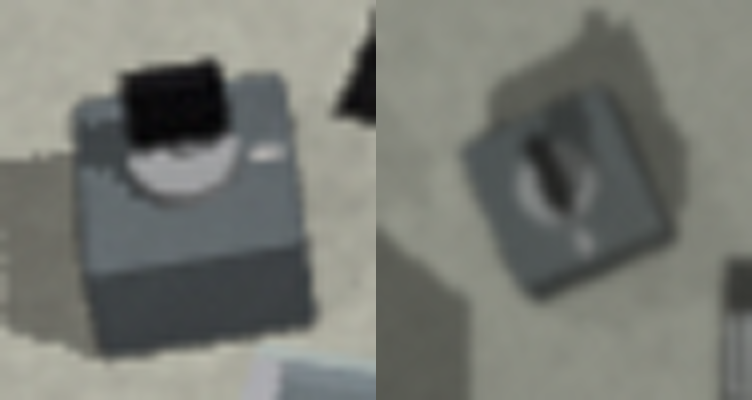

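Flap edge row 273.9 at u=250 gives about 0.80 rad, which is good. The key crop shows the bow and box turned about 25.5°, with the collar centre at top raw (207.3,167.7). Now the key.

Run:
```python
from h import *
K=onz("top",(207.3,167.7),.06)[:2];print("collar",K.round(4));K=(K+2*np.array([.687,.122]))/3;print(K)
a0=25.5+90;z=.136
arm.move_gripper(.7);arm.movep([*K,.24],dn(a0));arm.line_to([*K,z],.1);print(arm.read_ft_force().round(2))
arm.move_gripper(0,60);print("open",arm.read_opening())
for d in range(8,65,8):
    j=arm.ik([*K,z],dn(a0-d));arm.move_j(j);T=arm.read_wrist_torque();print(d,T.round(3),arm.read_ft_force().round(1))
j=arm.ik([*K,z],dn(a0-66));arm.move_j(j);arm.pause(.4);print(66,arm.read_wrist_torque().round(3),"open",arm.read_opening())
s,t=avg("side"),avg("top");np.save("s7.npy",s)
arm.move_gripper(1.0);arm.pause(.5);arm.line_to([*K,.26],.15);print(arm.read_time(),arm.read_wrist_torque().round(3))
arm.movep([.48,-.2,.35],dn(0));arm.pause(.5)
s,t=avg("side"),avg("top");np.save("s8.npy",s)
cv2.imwrite("pics/z.png",np.vstack([np.hstack([cv2.resize(a[235:285,183:230].astype(np.uint8),None,fx=6,fy=6) for a in(np.load("s7.npy"),s)]),cv2.resize(s[230:340,170:358].astype(np.uint8),(564,290))]))
```

```text
collar [0.6874 0.1213]
[0.68712407 0.12176297]
[-0.5   0.09 -0.46]
open 0.09784227157772188
8 [0.21  0.153 0.036] [-0.7  1.3  1.1]
16 [0.381 0.122 0.131] [-0.5  0.5  2.9]
24 [0.572 0.183 0.096] [-0.2  2.5  2.8]
32 [0.76  0.148 0.139] [-0.5  3.9  2.9]
40 [1.012 0.124 0.111] [-0.9  5.6  3.6]
48 [1.132 0.077 0.161] [0.1 4.9 2.7]
56 [1.145 0.094 0.171] [0.2 6.  3.1]
64 [ 1.141 -0.032  0.478] [1.  4.7 2.6]
66 [ 0.99  -0.124  1.307] open 0.09913040521531616
92.475 [ 0.018 -0.004 -0.031]
```

View pics/z.png

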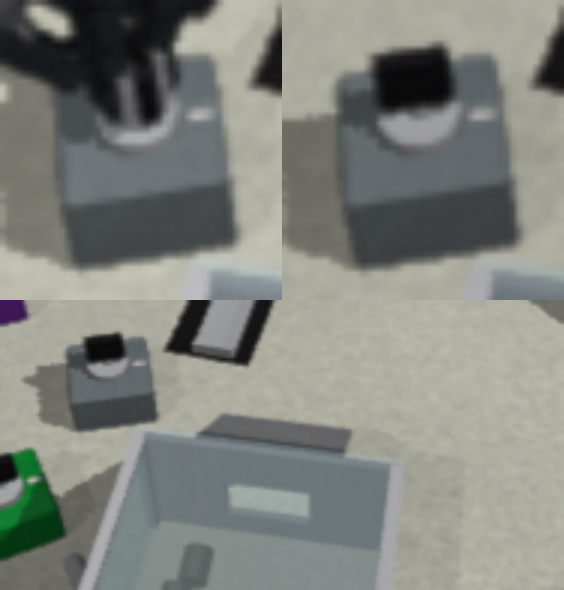

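The yaw torque rose from 0.17 to 1.3 N m, so the key reached its stop. The picture shows the bow back at its rest angle with the flap still half open. Handing in.

Run:
```python
from h import *
s=np.load("s8.npy");print([s[268:280,u].mean(1).round().tolist() for u in(250,)],arm.read_ft_force().round(2),arm.read_time());ticket.finish_job()
```

```text
[[172.0, 170.0, 168.0, 172.0, 172.0, 158.0, 106.0, 99.0, 100.0, 101.0, 102.0, 101.0]] [ 0.14 -0.63  0.61] 94.8333
the job is handed in; nothing more can be done
```

The job is done and handed in at about 95 s on the robot's clock; it gave no verdict.

- **Cores:** All four cores went into the boat. One was knocked back onto the bench during loading, so I found it again and re-laid it. I took the boat through the slot, rolled it 44°, and the picture taken then shows all four cores on the chamber floor.
- **Boat:** I saw no sign of it touching the plate: the readings at the stops stayed small and the stem was centred in the slot. It is back level on its mat, and its pixels match the start.
- **Flap:** It measured about 0.80 rad after the second push. The edge was in the same place just before hand-in.
- **Key:** I turned the grey box's key clockwise to its stop, where the yaw torque jumped to 1.3 N m. After release it was back at its rest angle in the picture.

No check failed or disagreed. In the first measurements the two cameras differed by 2 to 4 mm in y for the cores, and I took a value between them. I did not count the cores or measure the bystanders again at the end, though no bystander looked moved in the pictures I viewed.

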